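Ready the air-hammer place: chisel into the tray, air valve two turns open

ROBOT

A 6-joint arm with a two-finger parallel gripper is mounted at the origin on the work surface. World frame = base frame: x ahead of the robot, y to its left, z up, the work surface at z = 0. Lengths are in m, angles in rad, forces in N, time in s.
With the tool pointing down it reaches from about 0.425 to 0.95 m from the base axis. Payload 14.7 kg.
Tool frame: the origin (TCP) lies between the finger pads, 19 mm behind the fingertips; this is the grasp point; z points along the fingers, y is the line along which they close (so a half turn about z gives the same grasp; the last joint's range is limited). The gripper opens to 85 mm and grips with 20 to 120 N. Pads are 22 mm wide; open, the fingers measure 114 mm over their backs; the gripper's body (76 mm by 85 mm) begins 54 mm behind the grasp point. The pads swing forward as they close: fully open they stand 13 mm farther back than shut.
Start: joints at [1.11, 0.48, 1.596, -0, 1.065, -0.047], TCP at [0.261, 0.595, 0.25] pointing down, gripper open.
Joint ranges: [-2.75, 2.75], [-0.82, 2.05], [0.23, 2.67], [-1.56, 4.7], [0.09, 2.69], [-2.92, 2.92]. Speed limits (rad/s): [1.89, 1.89, 2.39, 3.01, 3.01, 3.01].

INTERFACE

Orientations are given as a unit quaternion [x, y, z, w].
In Python, from workcell import bot gives the robot as it stands. The module is installed in compiled form; this text tells all that it offers.
- The arm moves only by the shell command python3 -m jog 'ROWS' [FORCE]. ROWS is JSON, a list of rows, each a list of 7 numbers: the turn, a rotation vector about the tool's x, y, z as a fraction of full scale, then the shift along the tool's x, y, z as a fraction of full scale, then the opening, from -1 (shut) to 1 (fully open). In form: [[rx, ry, rz, dx, dy, dz, gripper], ...]. A call has 1 to 20 rows; each row is the pose to reach, as a shift and turn from the pose commanded when the call began, along the tool's axes at that moment, turning the shorter way round; what a row does not reach only later rows make up. Full scale, the value 1, is 0.75 m for a shift and 180 degrees for a turn. A row lasts 1/8 s, in which the tool goes at most 62.5 mm and 10.7 degrees, less where a joint would pass 70% of its speed; a pose out of reach is approached as far as the arm can. A call with a number of a shift or a turn outside -1 to 1 is refused whole. A call with a gripper value outside its range is refused whole. The fingers move at their own pace and stop on an object; FORCE is the grip in N (left out, the last holds). Time passes only in rows, so rows that repeat a pose let the fingers close. It gives the time, the measured TCP pose, the force, the opening and the grip force at its end, in the units of the state.
- bot.read_state(): the state, without advancing time (a new reading comes with each control period).
- bot.get_image(name): name is "scene" or "top"; returns a dict with "pixels" (384x512x3 uint8, red, green, blue), "mtx" (3x3 intrinsics, pixels), "distortion" ([k1, k2, p1, p2, k3] as OpenCV has them; the pictures are not rectified), "R" (3x3) and "t" (3): a world point X has camera coordinates R X + t. Camera axes: x right, y down, z forward; pixel columns grow to the right and rows downward; lengths in m; the calibration is good to about 2 mm. A picture is of the moment at which its call begins. There is no depth.
- bot.job_done(): hands the job in; it is judged then, once.
The state is a dict: "clock": time; "joints": joint angles; "joint_vel": joint speeds; "joint_torque": joint torques, N m; "eef_pos": TCP position; "eef_rot": TCP orientation; "wrist_force": force on the tool from outside, world axes, zero at the start; "moment": the same for the moment, N m; "grip_width": finger opening in m; "grasp_force": force on a finger pad.
Only numpy, scipy, OpenCV 4.12 (cv2) and the standard library are available. Lean on these libraries where they do the work, as an engineer would, in place of code of your own. Each camera call takes 0.05 s, during which the arm holds its last target. There are 200 camera calls.

TASK

Get this carving bench ready for the air hammer: first lay the loose cranked chisel flat in the empty recess of the wooden tool tray, handle in the wide end and blade in the narrow end, and let go of it. Then take the air valve's handwheel by its upright handle, turn it clockwise (seen from above) until it is closed against its stop, back it off exactly two full turns from there, and finish still gripping the handle at that position: do not let go. Leave the other chisel in the tray, the mallet, the offcut of wood and the jar as they are.

Things in the scene. Friction and masses are not known exactly. Their poses are not given: they have to be found in the camera images.
- chisel: loose cranked chisel lying flat on the bench right way up, 190 mm long, about 0.11 kg. Origin: underside, mid length; x points to the cutting edge, z up. Pale wooden handle x = -95 to +15 mm, 26 mm wide and high, edges rounded; then a thin steel neck down to a flat blade 16 mm wide, 4 mm thick, level with the underside, ending at x = +95 mm
- chisel_grip (a point): point on the chisel over its centre of mass, near the front end of the handle (x = -12 mm), 13 mm above the underside: the place to grip it across the handle
- chisel_tip (a point): cutting edge of the chisel's blade, 2 mm above the underside
- tray: wooden tool tray fixed to the bench, 240 mm long (its x) by 136 mm wide (its y), 13 mm high, with two like recesses side by side, 76 mm apart, along x; floors 5 mm above the bench, walls rising 8 mm above the floor. The recess on the +y side already holds a chisel, the one on the -y side is empty. Origin: underside, centre
- empty_recess (a point): on the floor of the empty recess, where the chisel's origin belongs; axes those of the tray, and a chisel laid in it has its x axis along this x. Recess seen from this point: wide part for the handle 44 mm wide from x = -108 to +28 mm, narrow part for the blade 30 mm wide from +28 to +110 mm
- other_chisel: a chisel just like the loose one, lying in the tray's other recess: leave it
- wheel (a joint): turn of the valve's handwheel in rad: 0 = closed, against its stop; grows as it opens, counter-clockwise seen from above; counts on over several turns (two turns open = 12.57), upper limit 18.85. Vertical axis, stays where it is left; turning needs about 3 N at the handle
- wheel_axis (a point): centre of the grey handwheel, on its vertical axis, 100 mm above the bench and 55 mm from the handle's axis. Spoked wheel with round rim, 124 mm over all, rim top 107 mm above the bench, on a brass valve bolted to the bench with a low steel pipe
- crank_grip (a point): gripping point on the upright black round handle on the wheel's rim: 20 mm in diameter, 45 mm tall (112 to 157 mm above the bench), this point on its axis, 141 mm above the bench. The handle spins freely on its own pin, so the gripper need not turn as it goes round with the wheel
- crank: that upright black handle; origin on its axis at its foot, 112 mm above the bench
- mallet: carver's wooden mallet standing on its round head, 92 mm across, 212 mm tall, origin under its centre: leave it
- offcut: pale wooden block 70 x 140 x 40 mm: leave it
- jar: amber jar with steel cap, 68 mm across, 85 mm tall: leave it
Mind the look-alikes: they are no part of the job. Leave any green or turquoise look-alike of the chisel alone.

How it is judged:
By the outcome, as a careful person would: the job done as asked, in the order asked, and still so for the second after the job is handed in, while the arm keeps its last pose, push and grip.
It also fails if it takes over 67 s, if anything falls off the work surface, if the arm or the gripper's body presses on something with over 40 N, if the wrist force passes 120 N, or if a joint passes its speed limit or range.

## Working session

There is one attempt and no reset: what is moved stays moved. The work goes in short steps, Python scripts to look and compute and a shell command to move; the robot and the scene stay as the last step left them, time stands still between calls to the robot, and variables do not carry over. Pictures are saved under pics/ and viewed, at most 10 in all, crops included, and the job is handed in when it is done.

```bash
mkdir -p pics
cat > h.py <<'E'
import numpy as np, cv2
from workcell import bot
from scipy.spatial.transform import Rotation as Ro
def ray(im,uv):
    n=cv2.undistortPoints(np.array(uv,float).reshape(-1,1,2),im["mtx"],im["distortion"] if not isinstance(im["distortion"],list) else np.array(im["distortion"])).reshape(-1,2)
    R=np.array(im["R"]);t=np.array(im["t"])
    d=np.c_[n,np.ones(len(n))]@R
    return -R.T@t,d
def plane(im,uv,z):
    c,d=ray(im,uv); return c+d*((z-c[2])/d[:,2])[:,None]
def proj(im,X):
    R=np.array(im["R"]);return cv2.projectPoints(np.array(X,float).reshape(-1,1,3),cv2.Rodrigues(R)[0],np.array(im["t"],float),np.array(im["mtx"]),np.array(im["distortion"]))[0].reshape(-1,2)
E
python3 - <<'E'
from h import *
for n in("scene","top"):
    im=bot.get_image(n); np.save(n,im,allow_pickle=True)
    cv2.imwrite(f"pics/{n}1.png",cv2.resize(im["pixels"][:,:,::-1],(768,576),interpolation=cv2.INTER_CUBIC))
    print(n,ray(im,[[256,192]]))
s=bot.read_state();print(s); print(Ro.from_quat(s["eef_rot"]).as_matrix().round(4))
E
```

```text
scene (array([1.37406164, 0.54627242, 0.96020184]), array([[-0.62615174, -0.44557279, -0.63991322]]))
top (array([ 0.34143247, -0.05310053,  1.4776198 ]), array([[ 0.11931097,  0.02038697, -0.99284813]]))
{'clock': 0.1, 'joints': array([ 1.11039279e+00,  4.80776090e-01,  1.59685641e+00, -1.51767715e-05,
        1.06511604e+00, -4.65647372e-02]), 'joint_vel': array([-7.90030502e-05, -9.56358764e-04, -1.47978095e-04,  1.06394963e-04,
       -4.97592832e-04, -1.78213927e-04]), 'joint_torque': array([-3.08918097e-04, -9.52268100e+01, -4.31036854e+01, -1.48114430e-05,
        5.39570829e-03,  1.74090093e-05]), 'eef_pos': array([0.26117637, 0.59480192, 0.24941507]), 'eef_rot': array([ 2.05442358e-01,  9.78669047e-01, -5.61137379e-04, -1.38510698e-04]), 'wrist_force': array([-0.33865269,  0.73445701, -0.4506527 ]), 'moment': array([ 0.01067888, -0.02274261,  0.01177139]), 'grasp_force': 0.0, 'grip_width': 0.08530177068626824}
[[-9.156e-01  4.021e-01 -5.000e-04]
 [ 4.021e-01  9.156e-01 -1.000e-03]
 [ 0.000e+00 -1.200e-03 -1.000e+00]]
```

View pics/scene1.png

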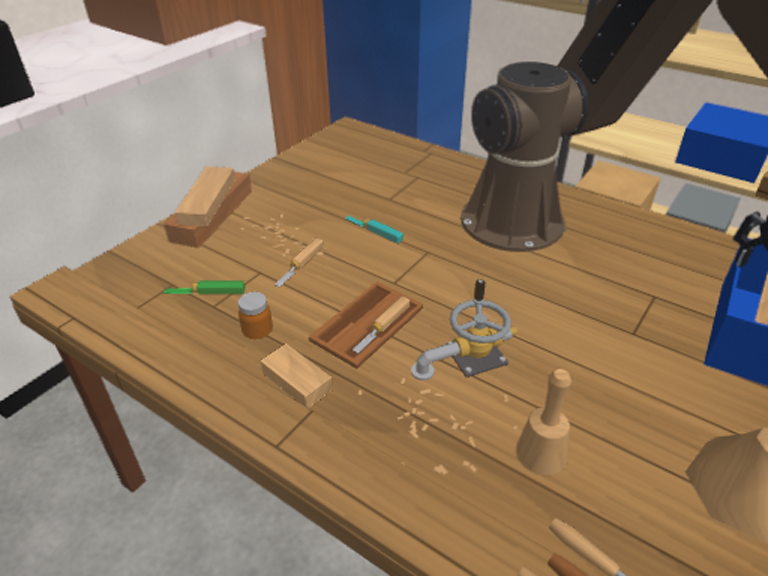

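View pics/top1.png

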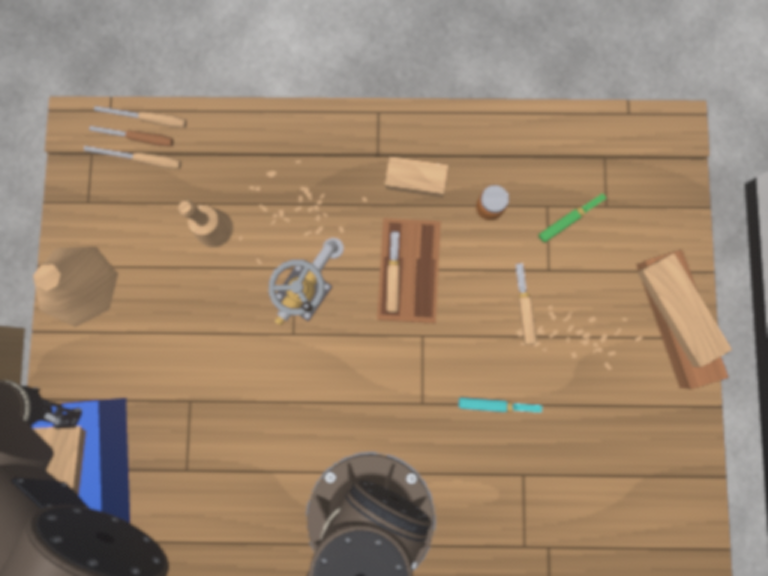

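The candidates for the loose chisel, in 768-px top-view pixels:
- Pale handle with grey blade at (526,305).
- Green one at (573,218) and turquoise one at (500,406): excluded look-alikes.
- Three long tools at (135,115–160): too long, at the far corner.
- The tray's own chisel at (393,270).

(526,305) fits the description. The empty recess is the right-hand one, at (425,270). I'll enlarge this area to confirm.

Run:
```python
from h import *
T=np.load("top.npy",allow_pickle=True).item(); S=np.load("scene.npy",allow_pickle=True).item()
# crop
c=T["pixels"][135:245,170:370,::-1]; cv2.imwrite("pics/c1.png",cv2.resize(c,None,fx=4,fy=4,interpolation=cv2.INTER_CUBIC))
c=S["pixels"][140:270,170:360,::-1]; cv2.imwrite("pics/c2.png",cv2.resize(c,None,fx=4,fy=4,interpolation=cv2.INTER_CUBIC))
for p,z in(((521*2/3,265*2/3),.004),((530*2/3,342*2/3),.02),((409*2/3,270*2/3),.013)): print(plane(T,[p],z))
```

```text
[[ 0.57585628 -0.34306391  0.004     ]]
[[ 0.39590674 -0.35734689  0.02      ]]
[[ 0.56020323 -0.08072868  0.013     ]]
```

View pics/c1.png

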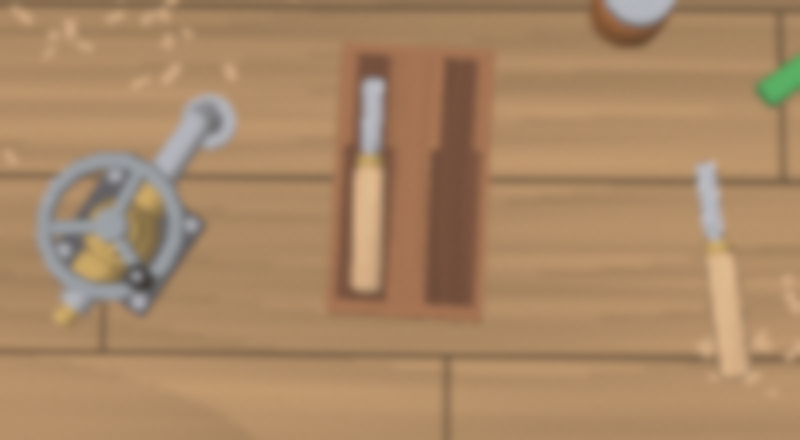

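View pics/c2.png

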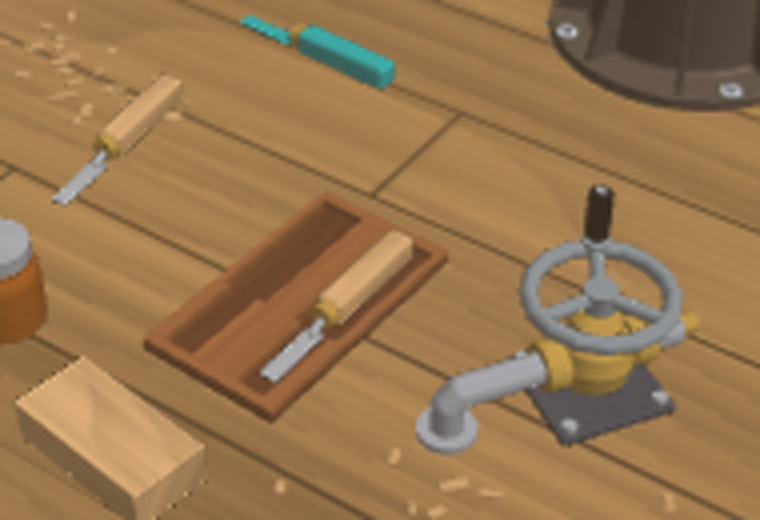

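The crops confirm the pale-handled chisel with the grey blade: tip at c1 (706,165), handle end at (735,372). The empty recess is on the right of the tray, around (455,180). The black crank is at (140,277) in c1 and at (598,215) in c2. Next I'll measure them.

```bash
cat > meas.py <<'E'
from h import *
T=np.load("top.npy",allow_pickle=True).item(); S=np.load("scene.npy",allow_pickle=True).item()
def up(im,x0,y0,x1,y1,k=4):
    return cv2.resize(im["pixels"][y0:y1,x0:x1],None,fx=k,fy=k,interpolation=cv2.INTER_CUBIC)
def px(p,x0,y0,k=4): return (np.asarray(p,float)+.5)/k-.5+[x0,y0]
def big(m):
    n,l,s,c=cv2.connectedComponentsWithStats(m.astype(np.uint8)); i=1+np.argmax(s[1:,4]); return (l==i)
# tray
x0,y0=245,140; a=up(T,x0,y0,300,222); h=cv2.cvtColor(a,cv2.COLOR_RGB2HSV)
print("tray px hsv",h[(np.array([60,60,170])),np.array([80,130,120])] , "bench",h[10,10],h[300,10])
m=big((h[...,0]<11)&(h[...,1]>90))
m=cv2.morphologyEx(m.astype(np.uint8),cv2.MORPH_CLOSE,np.ones((45,45)))
r=cv2.minAreaRect(np.argwhere(m)[:,::-1].astype(np.float32))
P=plane(T,px(cv2.boxPoints(r),x0,y0),.013);print("tray",P.round(4),P.mean(0)); print([np.linalg.norm(P[i]-P[i-1]) for i in range(4)])
# chisel
x0,y0=335,170; a=up(T,x0,y0,365,235); h=cv2.cvtColor(a,cv2.COLOR_RGB2HSV)
print(h[::20,:,1].mean(1))
steel=big((h[...,1]<70)); q=np.argwhere(steel)[:,::-1]
r=cv2.minAreaRect(q.astype(np.float32)); Q=plane(T,px(cv2.boxPoints(r),x0,y0),.004); print("blade",Q.round(4))
g=cv2.cvtColor(a,cv2.COLOR_RGB2GRAY)
print("profile rows")
for y in (110,140,170,190): print(y,h[y,30:120:6].tolist())
E
python3 meas.py
```

```text
tray px hsv [[  0  19 151]
 [ 12 126 162]
 [ 12 126 160]] bench [ 15 105 158] [ 15 108 168]
tray [[ 0.4569 -0.093   0.013 ]
 [ 0.6658 -0.1049  0.013 ]
 [ 0.6636 -0.1438  0.013 ]
 [ 0.4549 -0.1311  0.013 ]] [ 0.56028785 -0.11821461  0.013     ]
[np.float64(0.038185095722650886), np.float64(0.2091740775998318), np.float64(0.03892527785181486), np.float64(0.20908279024533802)]
[106.84166667 102.33333333  85.21666667  88.04166667  87.93333333
 101.6        103.675      103.35       103.4        103.54166667
 101.00833333 102.025      104.35833333]
blade [[ 0.5809 -0.3261  0.004 ]
 [ 0.5837 -0.349   0.004 ]
 [ 0.5134 -0.3555  0.004 ]
 [ 0.5106 -0.3327  0.004 ]]
profile rows
110 [[16, 106, 175], [16, 108, 174], [17, 111, 174], [18, 116, 187], [19, 117, 200], [18, 115, 201], [18, 113, 185], [16, 106, 168], [15, 106, 168], [15, 107, 170], [16, 107, 170], [15, 107, 169], [15, 104, 166], [15, 108, 166], [16, 106, 166]]
140 [[15, 108, 179], [15, 108, 180], [15, 105, 179], [15, 98, 190], [16, 94, 217], [16, 91, 221], [16, 91, 222], [16, 95, 213], [15, 100, 184], [15, 107, 177], [15, 107, 183], [15, 107, 183], [16, 109, 184], [16, 107, 183], [15, 107, 184]]
170 [[16, 107, 178], [15, 107, 179], [15, 106, 176], [15, 102, 173], [16, 96, 200], [16, 92, 219], [16, 92, 220], [16, 93, 217], [15, 96, 197], [15, 100, 171], [16, 107, 170], [15, 107, 174], [15, 106, 173], [16, 107, 174], [15, 107, 174]]
190 [[16, 107, 178], [16, 107, 178], [15, 106, 178], [15, 104, 177], [15, 97, 186], [16, 95, 212], [16, 91, 218], [15, 93, 216], [15, 95, 206], [15, 98, 187], [15, 105, 179], [15, 104, 186], [15, 101, 194], [16, 104, 188], [15, 106, 182]]
```

```bash
cat > m2.py <<'E'
from meas import *
print("=====")
x0,y0=245,140; a=up(T,x0,y0,300,222); h=cv2.cvtColor(a,cv2.COLOR_RGB2HSV)
m=((h[...,0]<14)&(h[...,1]>115)).astype(np.uint8)
m=cv2.morphologyEx(m,cv2.MORPH_OPEN,np.ones((5,5))); m=big(m).astype(np.uint8)
m=cv2.morphologyEx(m,cv2.MORPH_CLOSE,np.ones((45,45)))
r=cv2.minAreaRect(np.argwhere(m)[:,::-1].astype(np.float32))
P=plane(T,px(cv2.boxPoints(r),x0,y0),.013);print("tray",P.round(4),P.mean(0).round(4),[np.linalg.norm(P[i]-P[i-1]).round(4) for i in range(4)])
# handle of chisel: threshold V
x0,y0=335,170; a=up(T,x0,y0,365,235); h=cv2.cvtColor(a,cv2.COLOR_RGB2HSV)
m=big((h[...,2]>197)&(h[...,1]<102)&(h[...,1]>80)); m=cv2.morphologyEx(m.astype(np.uint8),cv2.MORPH_OPEN,np.ones((13,13)))
r=cv2.minAreaRect(np.argwhere(m)[:,::-1].astype(np.float32)); P=plane(T,px(cv2.boxPoints(r),x0,y0),.02);print("handle",P.round(4),P.mean(0).round(4),[np.linalg.norm(P[i]-P[i-1]).round(4) for i in range(4)])
# crank black, two views
def dark(im,x0,y0,x1,y1,t):
    a=up(im,x0,y0,x1,y1); m=big(a.max(2)<t); q=np.argwhere(m)[:,::-1]; print("dark n",len(q),px(q.min(0),x0,y0),px(q.max(0),x0,y0)); return px(q,x0,y0)
qt=dark(T,195,193,217,215,75); qs=dark(S,310,180,330,205,75)
# wheel circle in top: grey ring
x0,y0=172,165; a=up(T,x0,y0,225,215); h=cv2.cvtColor(a,cv2.COLOR_RGB2HSV); 
g=(h[...,1]<45)&(h[...,2]>95); m=big(g); c=max(cv2.findContours(m.astype(np.uint8),0,1)[0],key=cv2.contourArea).reshape(-1,2)
P=plane(T,px(c,x0,y0),.100)[:,:2]
from scipy.optimize import least_squares
f=least_squares(lambda v:np.hypot(*(P-v[:2]).T)-v[2],[*P.mean(0),.06],loss="soft_l1",f_scale=.001); print("wheel",f.x)
print("inl res",np.median(np.abs(f.fun)))
print("crank top", plane(T,[qt.mean(0)],.150))
s=qs[qs[:,1]<qs[:,1].min()+2]; 
c1,d1=ray(T,[qt.mean(0)]); 
# scene: handle mid height
c2,d2=ray(S,[qs.mean(0)])
A=np.c_[d1[0],-d2[0]]; l=np.linalg.lstsq(A,c2-c1,rcond=None)[0]; print("tri",c1+d1[0]*l[0],c2+d2[0]*l[1])
np.save("wheel",f.x)
E
python3 m2.py | sed -n '/=====/,$p'
```

```text
=====
tray [[ 0.4451 -0.0063  0.013 ]
 [ 0.7047 -0.0185  0.013 ]
 [ 0.6973 -0.1567  0.013 ]
 [ 0.4383 -0.1413  0.013 ]] [ 0.5713 -0.0807  0.013 ] [np.float64(0.1351), np.float64(0.2599), np.float64(0.1384), np.float64(0.2595)]
handle [[ 0.496  -0.3352  0.02  ]
 [ 0.4986 -0.3576  0.02  ]
 [ 0.397  -0.3665  0.02  ]
 [ 0.3944 -0.3444  0.02  ]] [ 0.4465 -0.3509  0.02  ] [np.float64(0.102), np.float64(0.0225), np.float64(0.102), np.float64(0.0223)]
dark n 68 [204.875 204.125] [207.125 206.375]
dark n 1013 [316.125 186.875] [322.375 199.875]
wheel [0.50910112 0.16170358 0.06654901]
inl res 0.005820984614907834
crank top [[0.45702871 0.13026958 0.15      ]]
tri [0.45866493 0.13286511 0.13120809] [0.45763704 0.13479716 0.13138544]
```

```bash
cat > m3.py <<'E'
from m2 import *
print("=====")
f=lambda p:px([p],170,135); 
P=np.array([plane(T,f(p),.013)[0] for p in((342,46),(494,50),(482,318),(330,312))]);print("tray eye",P.round(4),P.mean(0).round(4))
x0,y0=172,165; a=up(T,x0,y0,225,215); h=cv2.cvtColor(a,cv2.COLOR_RGB2HSV)
g=((h[...,1]<60)&(h[...,2]>110))
q=np.argwhere(g)[:,::-1]; W=plane(T,px(q,x0,y0),.100)[:,:2]
best=None
for cx in np.arange(.49,.53,.001):
  for cy in np.arange(.145,.18,.001):
    d=np.hypot(W[:,0]-cx,W[:,1]-cy); n=((d>.050)&(d<.062)).sum()-((d>.063)&(d<.07)).sum()
    if best is None or n>best[0]: best=(n,cx,cy)
print("ring",best,len(q))
c1,d1=ray(T,f((110,222))); c2,d2=ray(S,px([(601,289)],170,140)); l=np.linalg.lstsq(np.c_[d1[0],-d2[0]],c2-c1,rcond=None)[0]; print("hub tri",c1+d1[0]*l[0],c2+d2[0]*l[1])
# crank in top: darker columns (wider threshold)
qt=dark(T,195,193,217,215,95); print(plane(T,[qt.mean(0)],.150))
# crank axis from scene: top & foot of handle
print("scene crank at z .141 given mean px row frac", [proj(S,[[.458,.1335,z]]).round(1).tolist() for z in(.112,.141,.157)])
E
python3 m3.py | sed -n '/=====/,$p'|tail -n +10
python3 - <<'E'
E
```

```text
dark n 68 [204.875 204.125] [207.125 206.375]
dark n 1013 [316.125 186.875] [322.375 199.875]
wheel [0.50910112 0.16170358 0.06654901]
inl res 0.005820984614907834
crank top [[0.45702871 0.13026958 0.15      ]]
tri [0.45866493 0.13286511 0.13120809] [0.45763704 0.13479716 0.13138544]
=====
tray eye [[ 0.6806 -0.018   0.013 ]
 [ 0.6782 -0.1521  0.013 ]
 [ 0.4416 -0.1418  0.013 ]
 [ 0.4455 -0.0105  0.013 ]] [ 0.5615 -0.0806  0.013 ]
ring (np.int64(4672), np.float64(0.508), np.float64(0.168)) 15540
hub tri [0.50997822 0.16668066 0.11074977] [0.50960081 0.16739029 0.11081734]
dark n 316 [203.125 201.125] [208.375 207.375]
[[0.45871136 0.13091167 0.15      ]]
scene crank at z .141 given mean px row frac [[[318.2, 198.3]], [[319.1, 191.1]], [[319.5, 187.1]]]
```

```bash
cat > d.py <<'E'
# usage: d.py x y z heading(deg of tool y) -> row numbers from present pose
import sys; from h import *
x,y,z,hd=map(float,sys.argv[1:5]); s=bot.read_state(); R=Ro.from_quat(s["eef_rot"])
a=np.radians(hd); Y=np.array([np.cos(a),np.sin(a),0]); Z=np.array([0,0,-1.]); G=Ro.from_matrix(np.c_[np.cross(Y,Z),Y,Z])
print("row",((R.inv()*G).as_rotvec()/np.pi).round(4),(R.inv().apply(np.array([x,y,z])-s["eef_pos"])/.75).round(4), "pos",s["eef_pos"].round(4),"t",s["clock"],"F",s["wrist_force"].round(1),"w",round(s["grip_width"],4),s["grasp_force"])
E
python3 -m jog '[[0,0,-0.161,-0.591,-0.388,0,0.2],[0,0,-0.161,-0.591,-0.388,0,0.2],[0,0,-0.161,-0.591,-0.388,0,0.2],[0,0,-0.161,-0.591,-0.388,0,0.2],[0,0,-0.161,-0.591,-0.388,0,0.2],[0,0,-0.161,-0.591,-0.388,0,0.2],[0,0,-0.161,-0.591,-0.388,0,0.2],[0,0,-0.161,-0.591,-0.388,0,0.2],[0,0,-0.161,-0.591,-0.388,0,0.2],[0,0,-0.161,-0.591,-0.388,0,0.2]]' 30
python3 d.py .475 -.348 .10 95.3
```

```text
clock: 1.35
eef_pos: [0.5513, 0.1482, 0.2497]
eef_rot: [-0.044, 0.999, -0.0, -0.0]
wrist_force: [-0.8, 0.1, -0.8]
grip_width: 0.0514
grasp_force: 0.0
row [-0.0001 -0.     -0.0012] [ 0.1599 -0.6499  0.1998] pos [0.5513 0.1482 0.2497] t 1.35 F [-0.8  0.1 -0.8] w 0.0514 0.0
```

```bash
python3 -m jog '[[0,0,0,0.16,-0.65,0.2,0.2],[0,0,0,0.16,-0.65,0.2,0.2],[0,0,0,0.16,-0.65,0.2,0.2],[0,0,0,0.16,-0.65,0.2,0.2],[0,0,0,0.16,-0.65,0.2,0.2],[0,0,0,0.16,-0.65,0.2,0.2],[0,0,0,0.16,-0.65,0.2,0.2],[0,0,0,0.16,-0.65,0.2,0.2],[0,0,0,0.16,-0.65,0.2,0.2],[0,0,0,0.16,-0.65,0.2,0.2],[0,0,0,0.16,-0.65,0.2,0.2]]'
python3 - <<'E'
from h import *
im=bot.get_image("top"); cv2.imwrite("pics/g1.png",cv2.resize(im["pixels"][140:260,290:420,::-1],None,fx=4,fy=4,interpolation=cv2.INTER_CUBIC))
E
python3 d.py .475 -.348 .029 95.3
```

```text
clock: 2.72
eef_pos: [0.4757, -0.3445, 0.1002]
eef_rot: [-0.046, 0.999, 0.0, -0.0]
wrist_force: [0.1, 0.7, -0.7]
grip_width: 0.0515
grasp_force: 0.0
row [0.0001 0.     0.0003] [ 0.0017 -0.0047  0.0952] pos [ 0.4759 -0.3444  0.1004] t 2.775 F [-0.4 -0.6  0.2] w 0.0513 0.0
```

View pics/g1.png

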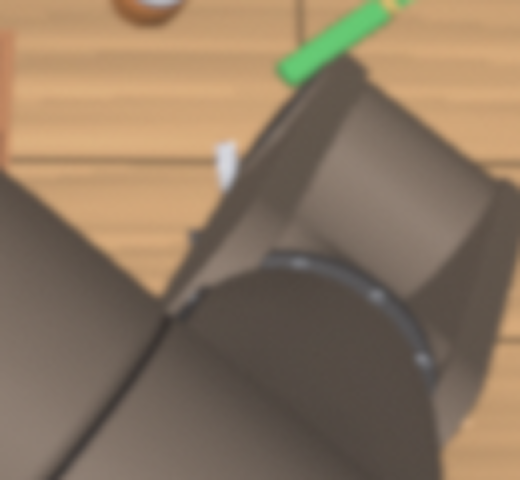

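The arm hides the chisel in the picture; only the blade tip shows, at (227,165). I'll descend and grip.

```bash
python3 -m jog '[[0,0,0,0.0015,-0.0045,0.05,0.2],[0,0,0,0.0015,-0.0045,0.095,0.2],[0,0,0,0.0015,-0.0045,0.095,0.2],[0,0,0,0.0015,-0.0045,0.095,0.2],[0,0,0,0.0015,-0.0045,0.095,-1],[0,0,0,0.0015,-0.0045,0.095,-1],[0,0,0,0.0015,-0.0045,0.095,-1],[0,0,0,0.0015,-0.0045,0.095,-1],[0,0,0,0.0015,-0.0045,0.095,-1]]' 40
python3 d.py .475 -.348 .12 95.3
```

```text
clock: 3.9
eef_pos: [0.4755, -0.3498, 0.0303]
eef_rot: [-0.046, 0.999, -0.001, 0.001]
wrist_force: [0.5, 3.2, 11.9]
grip_width: 0.0251
grasp_force: 39.4
row [-0.0005  0.0005 -0.0001] [ 0.0002  0.0023 -0.1196] pos [ 0.4755 -0.3498  0.0303] t 3.9 F [ 0.5  3.2 11.9] w 0.0251 39.38254773616791
```

```bash
python3 -m jog '[[0,0,0,0,0,-0.03,-1],[0,0,0,0,0,-0.12,-1],[0,0,0,0,0,-0.12,-1],[0,0,0,0,0,-0.12,-1]]'
python3 - <<'E'
from h import *
im=bot.get_image("scene"); cv2.imwrite("pics/g2.png",cv2.resize(im["pixels"][90:240,110:310,::-1],None,fx=4,fy=4,interpolation=cv2.INTER_CUBIC))
E
python3 d.py .548 -.118 .12 87.6
```

```text
clock: 4.4
eef_pos: [0.4748, -0.3496, 0.1195]
eef_rot: [-0.046, 0.999, -0.001, 0.001]
wrist_force: [-1.1, 0.4, -2.0]
grip_width: 0.0248
grasp_force: 40.8
row [ 0.     -0.0001  0.0426] [-0.1261  0.298  -0.002 ] pos [ 0.4743 -0.3492  0.1185] t 4.45 F [-0.2 -0.4 -2. ] w 0.0246 40.809195041656494
```

View pics/g2.png

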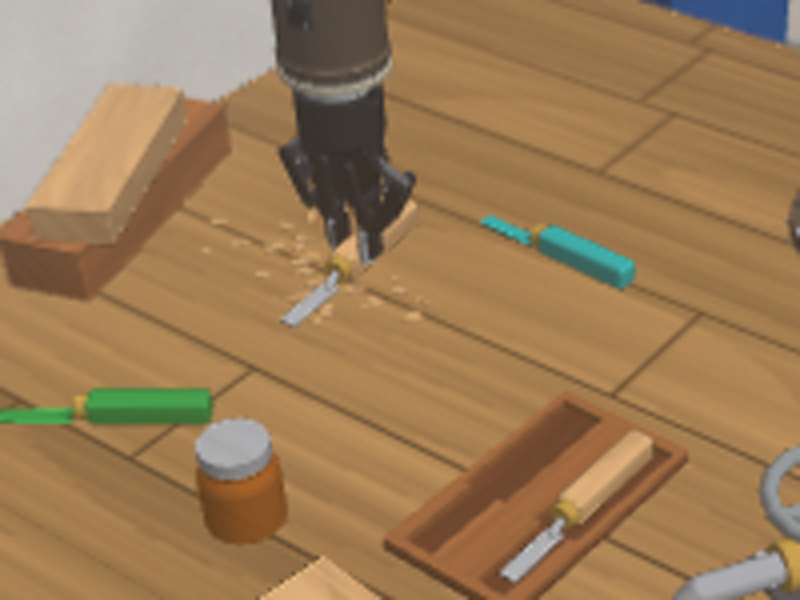

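The chisel is held level, blade forward, tip at crop pixel (290,320). I'll check where it sits in the hand, then carry it.

```bash
python3 -m jog '[[0,0,0.0426,-0.126,0.298,-0.002,-1],[0,0,0.0426,-0.126,0.298,-0.002,-1],[0,0,0.0426,-0.126,0.298,-0.002,-1],[0,0,0.0426,-0.126,0.298,-0.002,-1],[0,0,0.0426,-0.126,0.298,-0.002,-1],[0,0,0.0426,-0.126,0.298,-0.002,-1],[0,0,0.0426,-0.126,0.298,-0.002,-1]]'
python3 - <<'E'
from h import *
S=np.load("scene.npy",allow_pickle=True).item(); p=plane(S,[[290/4+110,320/4+90]],.09)[0]; print("tip off",p[:2]-[.4743,-.3492], np.hypot(*(p[:2]-[.4743,-.3492])))
im=bot.get_image("scene"); cv2.imwrite("pics/g3.png",cv2.resize(im["pixels"][110:270,170:370,::-1],None,fx=4,fy=4,interpolation=cv2.INTER_CUBIC))
E
python3 d.py .548 -.118 .036 87.6
```

```text
clock: 5.32
eef_pos: [0.5476, -0.1192, 0.1196]
eef_rot: [0.022, 1.0, 0.0, -0.001]
wrist_force: [-0.0, -0.2, -1.4]
grip_width: 0.0248
grasp_force: 40.8
tip off [0.0965174  0.00933223] 0.09696751477672827
row [ 0.     -0.0003 -0.0005] [-0.0004  0.0017  0.1118] pos [ 0.5477 -0.1193  0.1198] t 5.375 F [ 0.2  0.5 -1.2] w 0.0246 40.75287044048309
```

View pics/g3.png

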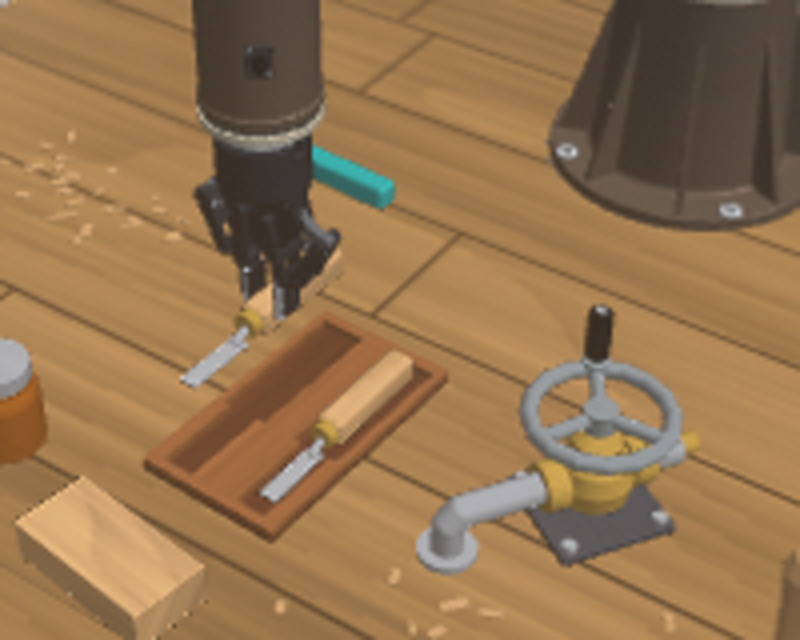

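Run:
```python
from h import *
S=np.load("scene.npy",allow_pickle=True).item()
for z in(.08,.09,.10): print(z,plane(S,[[187/4+170,382/4+110],[290/4+110,320/4+90]],z)[:,:2]-[[.5477,-.1193],[.4743,-.3492]])
print("other tip",plane(S,[[272/4+170,496/4+110]],.007), "other end", plane(S,[[400/4+170,355/4+110]],.031))
T=bot.get_image("top");cv2.imwrite("pics/g4.png",cv2.resize(T["pixels"][120:240,220:350,::-1],None,fx=4,fy=4,interpolation=cv2.INTER_CUBIC))
```

```text
0.08 [[ 0.09140401 -0.0113557 ]
 [ 0.08728685 -0.00085093]]
0.09 [[ 0.09975388 -0.00366509]
 [ 0.0965174   0.00933223]]
0.1 [[0.10810376 0.00402551]
 [0.10574795 0.01951538]]
other tip [[ 0.6457283  -0.04385941  0.007     ]] other end [[ 0.46703688 -0.04043715  0.031     ]]
```

View pics/g4.png

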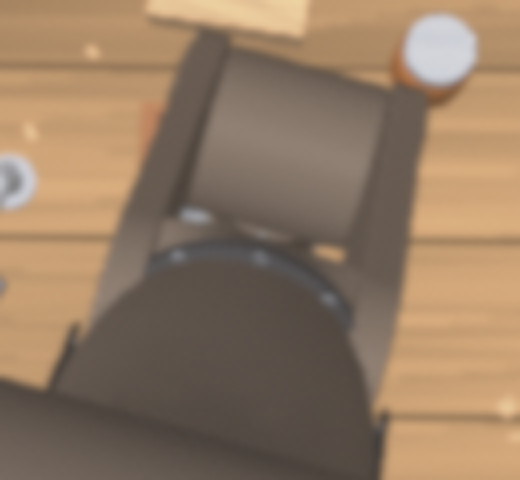

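The top view shows the arm hiding the chisel. In the scene view the blade tip is about 5 mm short of nominal, well within the slack, so I'll shift 3 mm forward and lower.

```bash
python3 -m jog '[[0,0,0,-0.0045,0.0015,0.06,-1],[0,0,0,-0.0045,0.0015,0.09,-1],[0,0,0,-0.0045,0.0015,0.1,-1],[0,0,0,-0.0045,0.0015,0.106,-1],[0,0,0,-0.0045,0.0015,0.110,-1],[0,0,0,-0.0045,0.0015,0.112,-1],[0,0,0,-0.0045,0.0015,0.112,-1]]'
python3 d.py .548 -.118 .036 87.6
```

```text
clock: 6.3
eef_pos: [0.5518, -0.1173, 0.0366]
eef_rot: [0.021, 1.0, -0.0, 0.0]
wrist_force: [0.4, 0.1, -1.1]
grip_width: 0.0253
grasp_force: 40.7
row [-0.      0.0002  0.    ] [ 0.0051 -0.0012  0.0008] pos [ 0.5518 -0.1173  0.0366] t 6.3 F [ 0.4  0.1 -1.1] w 0.0253 40.71291625499725
```

```bash
python3 -m jog '[[0,0,0,0,0,0.0015,-1],[0,0,0,0,0,0.0015,-1],[0,0,0,0,0,0.0015,0.2],[0,0,0,0,0,0.0015,0.2],[0,0,0,0,0,0.0015,0.2],[0,0,0,0,0,-0.03,0.2],[0,0,0,0,0,-0.15,0.2],[0,0,0,0,0,-0.285,0.2],[0,0,0,0,0,-0.285,0.2],[0,0,0,0,0,-0.285,0.2],[0,0,0,0,0,-0.285,0.2]]'
python3 d.py .460 .1345 .25 87.6
```

```text
clock: 7.68
eef_pos: [0.5515, -0.1172, 0.2501]
eef_rot: [0.021, 1.0, -0.0, 0.0]
wrist_force: [0.1, -0.1, -0.5]
grip_width: 0.0508
grasp_force: 0.0
row [-0.      0.0002  0.    ] [ 0.1359  0.3302 -0.    ] pos [ 0.5515 -0.1172  0.2501] t 7.675 F [ 0.1 -0.1 -0.5] w 0.0508 0.0
```

```bash
python3 -m jog '[[0,0,0,0.136,0.33,0,0.2],[0,0,0,0.136,0.33,0,0.2],[0,0,0,0.136,0.33,0,0.2],[0,0,0,0.136,0.33,0,0.2],[0,0,0,0.136,0.33,0,0.2],[0,0,0,0.136,0.33,0,0.2],[0,0,0,0.136,0.33,0,0.2]]'
python3 - <<'E'
from h import *
a=bot.get_image("scene")["pixels"][120:270,190:360,::-1];T=bot.get_image("top");np.save("top2",T,allow_pickle=True);b=T["pixels"][130:240,175:310,::-1]
a=cv2.resize(a,(453,400),interpolation=2);b=cv2.resize(b,(345,281),interpolation=2)
o=np.zeros((400,798,3),np.uint8);o[:,:453]=a;o[:281,453:]=b;cv2.imwrite("pics/g5.png",o)
E
python3 d.py .460 .1345 .141 87.6
```

```text
clock: 8.55
eef_pos: [0.4603, 0.1334, 0.2493]
eef_rot: [0.021, 1.0, -0.0, -0.0]
wrist_force: [0.6, -0.6, 0.1]
grip_width: 0.0512
grasp_force: 0.0
row [-0.0001 -0.0002 -0.0005] [0.0006 0.0018 0.1448] pos [0.4605 0.1332 0.2496] t 8.65 F [-0.4  0.8  0. ] w 0.0511 0.0
```

View pics/g5.png

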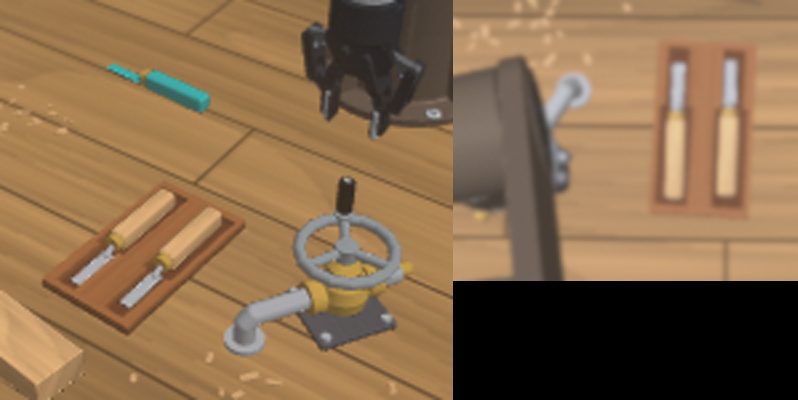

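The loose chisel lies squarely in the empty recess: blade at right-panel (730,80), handle at (727,160). The crank stands free under the gripper at left-panel (345,195). I'll descend on it and grip.

```bash
python3 -m jog '[[0,0,0,0.0005,0.002,0.07,0.2],[0,0,0,0.0005,0.002,0.144,0.2],[0,0,0,0.0005,0.002,0.144,0.2],[0,0,0,0.0005,0.002,0.144,0.2],[0,0,0,0.0005,0.002,0.144,-1],[0,0,0,0.0005,0.002,0.144,-1],[0,0,0,0.0005,0.002,0.144,-1],[0,0,0,0.0005,0.002,0.144,-1],[0,0,0,0.0005,0.002,0.144,-1]]' 40
python3 d.py .460 .1345 .141 87.6
```

```text
clock: 9.78
eef_pos: [0.4607, 0.136, 0.1437]
eef_rot: [0.021, 1.0, 0.0, 0.001]
wrist_force: [-1.7, -2.2, 15.2]
grip_width: 0.0193
grasp_force: 38.5
row [0.0002 0.0008 0.0001] [ 0.0008 -0.002   0.0035] pos [0.4607 0.136  0.1437] t 9.775 F [-1.7 -2.2 15.2] w 0.0193 38.508262038230896
```

```bash
cat > chk.py <<'E'
import sys; from h import *
s=bot.read_state(); C=np.array([.508,.167]); v=s["eef_pos"][:2]-C; a=np.arctan2(v[1],v[0]); F=s["wrist_force"]
ft=F[:2]@[-np.sin(a),np.cos(a)]; fr=F[:2]@[np.cos(a),np.sin(a)]
print(f"t{s['clock']:.2f} a{np.degrees(a):.1f} r{np.hypot(*v)*1e3:.1f} ft{ft:.1f} fr{fr:.1f} fz{F[2]:.1f} w{s['grip_width']*1e3:.1f} {s['eef_pos'].round(4)}")
open("log.txt","a").write(f"{s['clock']} {s['eef_pos'][0]} {s['eef_pos'][1]} {ft} {fr}\n")
sys.exit(len(sys.argv)>1 and abs(ft)>float(sys.argv[1]))
E
python3 -m jog '[[0,0,0,0,0,-0.003,-1],[0,0,0,0,0,-0.003,-1]]' 70 >/dev/null; python3 chk.py
python3 - <<'E'
import numpy as np
L=2*.055*np.sin(np.radians(4))/.75
for k in range(45):
    a=-147-8*k; p=np.radians(a-4-90)
    print(a-8,f"{L*np.cos(p-np.radians(177.6)):.4f},{L*np.cos(p-np.radians(87.6)):.4f}",end=" | ")
E
```

```text
t10.03 a-147.0 r56.8 ft0.9 fr-7.7 fz-23.3 w18.1 [0.4604 0.1361 0.1443]
-155 0.0053,0.0087 | -163 0.0041,0.0094 | -171 0.0027,0.0099 | -179 0.0013,0.0101 | -187 -0.0001,0.0102 | -195 -0.0015,0.0101 | -203 -0.0029,0.0098 | -211 -0.0043,0.0093 | -219 -0.0055,0.0086 | -227 -0.0067,0.0078 | -235 -0.0077,0.0068 | -243 -0.0085,0.0056 | -251 -0.0092,0.0044 | -259 -0.0098,0.0031 | -267 -0.0101,0.0017 | -275 -0.0102,0.0002 | -283 -0.0102,-0.0012 | -291 -0.0099,-0.0026 | -299 -0.0094,-0.0039 | -307 -0.0088,-0.0052 | -315 -0.0080,-0.0064 | -323 -0.0070,-0.0074 | -331 -0.0059,-0.0083 | -339 -0.0047,-0.0091 | -347 -0.0034,-0.0097 | -355 -0.0020,-0.0100 | -363 -0.0006,-0.0102 | -371 0.0008,-0.0102 | -379 0.0022,-0.0100 | -387 0.0036,-0.0096 | -395 0.0049,-0.0090 | -403 0.0061,-0.0082 | -411 0.0072,-0.0073 | -419 0.0081,-0.0062 | -427 0.0089,-0.0050 | -435 0.0095,-0.0037 | -443 0.0100,-0.0024 | -451 0.0102,-0.0010 | -459 0.0102,0.0005 | -467 0.0101,0.0019 | -475 0.0097,0.0033 | -483 0.0091,0.0046 | -491 0.0084,0.0058 | -499 0.0075,0.0069 | -507 0.0065,0.0079 |
```

```bash
python3 -m jog '[[0,0,0,0,0,0.0015,-1],[0,0,0,0,0,0.0015,-1]]' >/dev/null; python3 chk.py
python3 -m jog '[[0,0,0,-0.002,0.0012,0,-1],[0,0,0,-0.002,0.0012,0,-1]]'>/dev/null; python3 chk.py
python3 -m jog '[[0,0,0,0.002,-0.0012,0,-1],[0,0,0,0.002,-0.0012,0,-1]]'>/dev/null; python3 chk.py
python3 -m jog '[[0,0,0,0.0027,0.0044,0,-1]]'>/dev/null; python3 chk.py
```

```text
t10.28 a-147.0 r56.7 ft0.5 fr-2.8 fz2.0 w17.9 [0.4605 0.1361 0.144 ]
t10.53 a-147.0 r56.4 ft1.0 fr7.6 fz14.4 w18.0 [0.4607 0.1363 0.1438]
t10.78 a-147.0 r56.7 ft-0.7 fr-2.0 fz8.5 w18.2 [0.4605 0.1361 0.1439]
t10.90 a-150.6 r56.6 ft1.4 fr-0.6 fz10.3 w18.1 [0.4587 0.1392 0.1438]
```

```bash
alias_=1; set -e
python3 -m jog '[[0,0,0,0.0026,0.0043,0,-1]]'>/dev/null; python3 chk.py 9
python3 -m jog '[[0,0,0,0.0041,0.0094,0,-1]]'>/dev/null; python3 chk.py 9
python3 -m jog '[[0,0,0,0.0027,0.0099,0,-1]]'>/dev/null; python3 chk.py 9
python3 -m jog '[[0,0,0,0.0013,0.0101,0,-1]]'>/dev/null; python3 chk.py 9
python3 -m jog '[[0,0,0,-0.0001,0.0102,0,-1]]'>/dev/null; python3 chk.py 9
python3 -m jog '[[0,0,0,-0.0015,0.0101,0,-1]]'>/dev/null; python3 chk.py 9
python3 -m jog '[[0,0,0,-0.0029,0.0098,0,-1]]'>/dev/null; python3 chk.py 9
python3 -m jog '[[0,0,0,-0.0043,0.0093,0,-1]]'>/dev/null; python3 chk.py 9
python3 -m jog '[[0,0,0,-0.0055,0.0086,0,-1]]'>/dev/null; python3 chk.py 9
python3 -m jog '[[0,0,0,-0.0067,0.0078,0,-1]]'>/dev/null; python3 chk.py 9
python3 -m jog '[[0,0,0,-0.0077,0.0068,0,-1]]'>/dev/null; python3 chk.py 9
python3 -m jog '[[0,0,0,-0.0085,0.0056,0,-1]]'>/dev/null; python3 chk.py 9
```

```text
t11.03 a-154.5 r56.5 ft2.5 fr-2.7 fz8.6 w17.8 [0.457  0.1427 0.1439]False
```

```bash
sed -i 's/^sys.exit.*/sys.exit(int(len(sys.argv)>1 and abs(ft)>float(sys.argv[1])))/' chk.py; set -e
python3 -m jog '[[0,0,0,0.0041,0.0094,0,-1]]'>/dev/null; python3 chk.py 9
python3 -m jog '[[0,0,0,0.0027,0.0099,0,-1]]'>/dev/null; python3 chk.py 9
python3 -m jog '[[0,0,0,0.0013,0.0101,0,-1]]'>/dev/null; python3 chk.py 9
python3 -m jog '[[0,0,0,-0.0001,0.0102,0,-1]]'>/dev/null; python3 chk.py 9
python3 -m jog '[[0,0,0,-0.0015,0.0101,0,-1]]'>/dev/null; python3 chk.py 9
python3 -m jog '[[0,0,0,-0.0029,0.0098,0,-1]]'>/dev/null; python3 chk.py 9
python3 -m jog '[[0,0,0,-0.0043,0.0093,0,-1]]'>/dev/null; python3 chk.py 9
python3 -m jog '[[0,0,0,-0.0055,0.0086,0,-1]]'>/dev/null; python3 chk.py 9
python3 -m jog '[[0,0,0,-0.0067,0.0078,0,-1]]'>/dev/null; python3 chk.py 9
python3 -m jog '[[0,0,0,-0.0077,0.0068,0,-1]]'>/dev/null; python3 chk.py 9
python3 -m jog '[[0,0,0,-0.0085,0.0056,0,-1]]'>/dev/null; python3 chk.py 9
```

```text
t11.15 a-162.2 r56.4 ft3.8 fr-3.4 fz6.0 w17.8 [0.4543 0.1498 0.1439]
t11.28 a-170.2 r56.2 ft3.2 fr-4.7 fz5.9 w17.9 [0.4526 0.1575 0.1439]
t11.40 a-178.1 r56.0 ft2.4 fr-6.2 fz5.6 w18.1 [0.4521 0.1651 0.1439]
t11.53 a174.1 r55.7 ft3.4 fr-7.6 fz4.1 w18.2 [0.4526 0.1728 0.1439]
t11.65 a166.2 r55.4 ft2.4 fr-8.5 fz4.7 w17.9 [0.4542 0.1802 0.1439]
t11.78 a158.3 r55.2 ft4.0 fr-11.4 fz4.2 w17.8 [0.4568 0.1874 0.1439]
t11.90 a150.4 r54.9 ft3.6 fr-12.1 fz4.4 w18.3 [0.4602 0.1941 0.1439]
t12.03 a142.5 r54.7 ft4.8 fr-14.1 fz5.5 w18.0 [0.4646 0.2003 0.1439]
t12.15 a134.7 r54.4 ft3.0 fr-14.3 fz7.0 w17.9 [0.4697 0.2057 0.1439]
t12.28 a126.8 r54.2 ft3.6 fr-14.0 fz9.1 w18.3 [0.4756 0.2104 0.1439]
t12.40 a119.0 r53.9 ft3.8 fr-14.0 fz11.3 w17.9 [0.4818 0.2142 0.1438]
```

Run:
```python
import numpy as np
from scipy.optimize import least_squares as ls
P=np.loadtxt("log.txt")[:,1:3]
f=ls(lambda v:np.hypot(*(P-v[:2]).T)-v[2],[.508,.167,.055]);print(f.x,abs(f.fun).max())
f=ls(lambda v:np.hypot(*(P-v).T)-.055,[.508,.167]);print(f.x,abs(f.fun).max())
```

```text
[0.50707326 0.16532675 0.0549866 ] 0.00024572810560006403
[0.50708868 0.16532413] 0.0002474467780431838
```

```bash
sed -i 's/C=np.array(.*\]); v/C=np.array([.5071,.1653]); v/' chk.py; set -e
python3 -m jog '[[0,0,0,-0.0107,0.0017,-0.0008,-1]]'>/dev/null; python3 chk.py 9
python3 -m jog '[[0,0,0,-0.0098,0.0031,0,-1]]'>/dev/null; python3 chk.py 9
python3 -m jog '[[0,0,0,-0.0101,0.0017,0,-1]]'>/dev/null; python3 chk.py 9
python3 -m jog '[[0,0,0,-0.0102,0.0002,0,-1]]'>/dev/null; python3 chk.py 9
python3 -m jog '[[0,0,0,-0.0102,-0.0012,0,-1]]'>/dev/null; python3 chk.py 9
python3 -m jog '[[0,0,0,-0.0099,-0.0026,0,-1]]'>/dev/null; python3 chk.py 9
python3 -m jog '[[0,0,0,-0.0094,-0.0039,0,-1]]'>/dev/null; python3 chk.py 9
python3 -m jog '[[0,0,0,-0.0088,-0.0052,0,-1]]'>/dev/null; python3 chk.py 9
python3 -m jog '[[0,0,0,-0.0080,-0.0064,0,-1]]'>/dev/null; python3 chk.py 9
python3 -m jog '[[0,0,0,-0.0070,-0.0074,0,-1]]'>/dev/null; python3 chk.py 9
python3 -m jog '[[0,0,0,-0.0059,-0.0083,0,-1]]'>/dev/null; python3 chk.py 9
python3 -m jog '[[0,0,0,-0.0047,-0.0091,0,-1]]'>/dev/null; python3 chk.py 9
python3 -m jog '[[0,0,0,-0.0034,-0.0097,0,-1]]'>/dev/null; python3 chk.py 9
python3 -m jog '[[0,0,0,-0.0020,-0.0100,0,-1]]'>/dev/null; python3 chk.py 9
python3 -m jog '[[0,0,0,-0.0006,-0.0102,0,-1]]'>/dev/null; python3 chk.py 9
python3 -m jog '[[0,0,0,0.0008,-0.0102,0,-1]]'>/dev/null; python3 chk.py 9
```

```text
t12.53 a110.0 r54.2 ft2.6 fr21.3 fz0.5 w18.3 [0.4885 0.2162 0.144 ]
t12.65 a101.9 r54.4 ft3.4 fr10.7 fz3.5 w18.0 [0.4959 0.2186 0.144 ]
t12.78 a93.5 r54.5 ft2.5 fr9.6 fz1.7 w18.2 [0.5038 0.2197 0.144 ]
t12.90 a85.1 r54.5 ft3.0 fr10.2 fz0.4 w18.2 [0.5117 0.2196 0.144 ]
t13.03 a76.8 r54.5 ft2.0 fr8.7 fz-0.1 w18.0 [0.5196 0.2184 0.144 ]
t13.15 a68.5 r54.6 ft2.5 fr8.6 fz-0.9 w18.2 [0.5271 0.2161 0.144 ]
t13.28 a60.2 r54.7 ft3.1 fr8.7 fz-0.4 w18.1 [0.5342 0.2127 0.144 ]
t13.40 a52.0 r54.8 ft2.4 fr6.1 fz-1.7 w17.9 [0.5408 0.2085 0.1441]
t13.53 a43.9 r54.8 ft3.2 fr5.1 fz-2.1 w18.1 [0.5466 0.2033 0.1441]
t13.65 a35.8 r54.9 ft2.1 fr4.4 fz-1.4 w17.8 [0.5516 0.1974 0.144 ]
t13.78 a27.7 r55.0 ft3.1 fr5.1 fz-0.8 w18.1 [0.5558 0.1909 0.144 ]
t13.90 a19.6 r55.0 ft2.8 fr2.8 fz-1.3 w17.8 [0.5589 0.1837 0.144 ]
t14.03 a11.4 r55.1 ft3.1 fr2.3 fz-0.4 w18.1 [0.5611 0.1762 0.144 ]
t14.15 a3.2 r55.1 ft3.2 fr3.1 fz2.2 w18.0 [0.5622 0.1684 0.144 ]
t14.28 a-5.0 r55.2 ft2.9 fr1.4 fz2.6 w17.9 [0.5621 0.1605 0.144 ]
t14.40 a-13.1 r55.2 ft3.1 fr0.4 fz5.3 w18.0 [0.5609 0.1527 0.1439]
```

```bash
set -e
python3 -m jog '[[0,0,0,0.0022,-0.0100,0,-1]]'>/dev/null; python3 chk.py 8
python3 -m jog '[[0,0,0,0.0036,-0.0096,0,-1]]'>/dev/null; python3 chk.py 8
python3 -m jog '[[0,0,0,0.0049,-0.0090,0,-1]]'>/dev/null; python3 chk.py 8
python3 -m jog '[[0,0,0,0.0061,-0.0082,0,-1]]'>/dev/null; python3 chk.py 8
python3 -m jog '[[0,0,0,0.0072,-0.0073,0,-1]]'>/dev/null; python3 chk.py 8
python3 -m jog '[[0,0,0,0.0081,-0.0062,0,-1]]'>/dev/null; python3 chk.py 8
python3 -m jog '[[0,0,0,0.0089,-0.0050,0,-1]]'>/dev/null; python3 chk.py 8
python3 -m jog '[[0,0,0,0.0095,-0.0037,0,-1]]'>/dev/null; python3 chk.py 8
python3 -m jog '[[0,0,0,0.0100,-0.0024,0,-1]]'>/dev/null; python3 chk.py 8
python3 -m jog '[[0,0,0,0.0102,-0.0010,0,-1]]'>/dev/null; python3 chk.py 8
python3 -m jog '[[0,0,0,0.0102,0.0005,0,-1]]'>/dev/null; python3 chk.py 8
python3 -m jog '[[0,0,0,0.0101,0.0019,0,-1]]'>/dev/null; python3 chk.py 8
python3 -m jog '[[0,0,0,0.0097,0.0033,0,-1]]'>/dev/null; python3 chk.py 8
python3 -m jog '[[0,0,0,0.0091,0.0046,0,-1]]'>/dev/null; python3 chk.py 8
python3 -m jog '[[0,0,0,0.0084,0.0058,0,-1]]'>/dev/null; python3 chk.py 8
python3 -m jog '[[0,0,0,0.0075,0.0069,0,-1]]'>/dev/null; python3 chk.py 8
python3 -m jog '[[0,0,0,0.0065,0.0079,0,-1]]'>/dev/null; python3 chk.py 8
python3 -m jog '[[0,0,0,0.0053,0.0087,0,-1]]'>/dev/null; python3 chk.py 8
python3 -m jog '[[0,0,0,0.0041,0.0094,0,-1]]'>/dev/null; python3 chk.py 8
python3 -m jog '[[0,0,0,0.0027,0.0099,0,-1]]'>/dev/null; python3 chk.py 8
python3 -m jog '[[0,0,0,0.0013,0.0101,0,-1]]'>/dev/null; python3 chk.py 8
python3 -m jog '[[0,0,0,-0.0001,0.0102,0,-1]]'>/dev/null; python3 chk.py 8
python3 -m jog '[[0,0,0,-0.0015,0.0101,0,-1]]'>/dev/null; python3 chk.py 8
python3 -m jog '[[0,0,0,-0.0029,0.0098,0,-1]]'>/dev/null; python3 chk.py 8
python3 -m jog '[[0,0,0,-0.0043,0.0093,0,-1]]'>/dev/null; python3 chk.py 8
python3 -m jog '[[0,0,0,-0.0055,0.0086,0,-1]]'>/dev/null; python3 chk.py 8
python3 -m jog '[[0,0,0,-0.0067,0.0078,0,-1]]'>/dev/null; python3 chk.py 8
python3 -m jog '[[0,0,0,-0.0077,0.0068,0,-1]]'>/dev/null; python3 chk.py 8
python3 -m jog '[[0,0,0,-0.0085,0.0056,0,-1]]'>/dev/null; python3 chk.py 8
```

```text
t14.53 a-21.2 r55.4 ft3.0 fr-1.9 fz6.2 w17.9 [0.5587 0.1453 0.1439]
t14.65 a-29.3 r55.4 ft3.3 fr-3.3 fz8.6 w18.0 [0.5555 0.1382 0.1439]
t14.78 a-34.5 r55.8 ft55.6 fr-21.4 fz-14.3 w18.1 [0.5531 0.1337 0.1442]
```

It hit the stop. I'll ease back to a light contact and read the angle there.

```bash
python3 -m jog '[[0,0,0,-0.0024,0.0045,0,-1],[0,0,0,-0.0024,0.0045,0,-1]]'>/dev/null; python3 chk.py
python3 -m jog '[[0,0,0,-0.0008,0.0014,0,-1],[0,0,0,-0.0008,0.0014,0,-1]]'>/dev/null; python3 chk.py
python3 -m jog '[[0,0,0,-0.0008,0.0014,0,-1],[0,0,0,-0.0008,0.0014,0,-1]]'>/dev/null; python3 chk.py
```

```text
t15.03 a-32.8 r55.4 ft2.4 fr-1.3 fz10.3 w18.1 [0.5537 0.1353 0.1442]
t15.28 a-32.0 r55.4 ft-1.0 fr-1.6 fz10.7 w18.3 [0.5541 0.1359 0.1442]
t15.53 a-30.9 r55.4 ft-1.2 fr-0.6 fz11.7 w18.1 [0.5546 0.1369 0.1441]
```

```bash
python3 -m jog '[[0,0,0,0.0006,-0.0011,0,-1],[0,0,0,0.0006,-0.0011,0,-1]]'>/dev/null; python3 chk.py
python3 -m jog '[[0,0,0,0.0006,-0.0011,0,-1],[0,0,0,0.0006,-0.0011,0,-1]]'>/dev/null; python3 chk.py
python3 -m jog '[[0,0,0,0.0006,-0.0011,0,-1],[0,0,0,0.0006,-0.0011,0,-1]]'>/dev/null; python3 chk.py
python3 -m jog '[[0,0,0,0.0006,-0.0011,0,-1],[0,0,0,0.0006,-0.0011,0,-1]]'>/dev/null; python3 chk.py
```

```text
t15.78 a-31.5 r55.4 ft1.1 fr-1.3 fz11.0 w17.8 [0.5543 0.1363 0.1442]
t16.02 a-32.5 r55.4 ft1.1 fr-0.9 fz11.3 w18.2 [0.5538 0.1355 0.1442]
t16.27 a-33.4 r55.4 ft1.7 fr-2.1 fz10.7 w18.4 [0.5534 0.1348 0.1442]
t16.52 a-33.6 r55.5 ft8.9 fr-4.2 fz8.0 w18.4 [0.5533 0.1346 0.1442]
```

```bash
cat > arc.py <<'E'
from h import *
s=bot.read_state(); R=Ro.from_quat(s["eef_rot"]); F=s["wrist_force"][:2]; C=np.array([.5071,.1653])
P=lambda a:C+.0551*np.array([np.cos(np.radians(a)),np.sin(np.radians(a))])
def out(st,a0):
    print(",".join("[0,0,0,%.4f,%.4f,0,-1]"%tuple(R.inv().apply(np.r_[P(a0+12*k)-st,0])[:2]/.75) for k in range(1,16)))
cmd=s["eef_pos"][:2]-F/6000; print(cmd)
out(cmd,-33.5);out(P(146.5),146.5);out(P(-33.5),-33.5)
E
python3 arc.py
```

```text
[0.55305124 0.13298584]
[0,0,0,-0.0064,0.0164,0,-1],[0,0,0,-0.0099,0.0314,0,-1],[0,0,0,-0.0102,0.0468,0,-1],[0,0,0,-0.0073,0.0618,0,-1],[0,0,0,-0.0013,0.0760,0,-1],[0,0,0,0.0075,0.0886,0,-1],[0,0,0,0.0187,0.0991,0,-1],[0,0,0,0.0319,0.1070,0,-1],[0,0,0,0.0464,0.1120,0,-1],[0,0,0,0.0616,0.1139,0,-1],[0,0,0,0.0769,0.1126,0,-1],[0,0,0,0.0916,0.1081,0,-1],[0,0,0,0.1051,0.1007,0,-1],[0,0,0,0.1167,0.0907,0,-1],[0,0,0,0.1259,0.0784,0,-1]
[0,0,0,0.0065,-0.0139,0,-1],[0,0,0,0.0100,-0.0289,0,-1],[0,0,0,0.0103,-0.0442,0,-1],[0,0,0,0.0074,-0.0593,0,-1],[0,0,0,0.0014,-0.0735,0,-1],[0,0,0,-0.0074,-0.0860,0,-1],[0,0,0,-0.0186,-0.0965,0,-1],[0,0,0,-0.0318,-0.1045,0,-1],[0,0,0,-0.0463,-0.1095,0,-1],[0,0,0,-0.0615,-0.1114,0,-1],[0,0,0,-0.0768,-0.1101,0,-1],[0,0,0,-0.0915,-0.1056,0,-1],[0,0,0,-0.1050,-0.0982,0,-1],[0,0,0,-0.1166,-0.0881,0,-1],[0,0,0,-0.1258,-0.0759,0,-1]
[0,0,0,-0.0065,0.0139,0,-1],[0,0,0,-0.0100,0.0289,0,-1],[0,0,0,-0.0103,0.0442,0,-1],[0,0,0,-0.0074,0.0593,0,-1],[0,0,0,-0.0014,0.0735,0,-1],[0,0,0,0.0074,0.0860,0,-1],[0,0,0,0.0186,0.0965,0,-1],[0,0,0,0.0318,0.1045,0,-1],[0,0,0,0.0463,0.1095,0,-1],[0,0,0,0.0615,0.1114,0,-1],[0,0,0,0.0768,0.1101,0,-1],[0,0,0,0.0915,0.1056,0,-1],[0,0,0,0.1050,0.0982,0,-1],[0,0,0,0.1166,0.0881,0,-1],[0,0,0,0.1258,0.0759,0,-1]
```

```bash
python3 -m jog '[[0,0,0,-0.0064,0.0164,0,-1],[0,0,0,-0.0099,0.0314,0,-1],[0,0,0,-0.0102,0.0468,0,-1],[0,0,0,-0.0073,0.0618,0,-1],[0,0,0,-0.0013,0.0760,0,-1],[0,0,0,0.0075,0.0886,0,-1],[0,0,0,0.0187,0.0991,0,-1],[0,0,0,0.0319,0.1070,0,-1],[0,0,0,0.0464,0.1120,0,-1],[0,0,0,0.0616,0.1139,0,-1],[0,0,0,0.0769,0.1126,0,-1],[0,0,0,0.0916,0.1081,0,-1],[0,0,0,0.1051,0.1007,0,-1],[0,0,0,0.1167,0.0907,0,-1],[0,0,0,0.1259,0.0784,0,-1]]' >/dev/null; python3 chk.py
```

```text
t18.40 a145.6 r54.9 ft-2.6 fr-9.3 fz5.4 w17.9 [0.4618 0.1963 0.1442]
```

```bash
python3 -m jog '[[0,0,0,0.0054,-0.0146,0,-1],[0,0,0,0.0089,-0.0296,0,-1],[0,0,0,0.0092,-0.0449,0,-1],[0,0,0,0.0063,-0.0600,0,-1],[0,0,0,0.0003,-0.0742,0,-1],[0,0,0,-0.0085,-0.0867,0,-1],[0,0,0,-0.0197,-0.0972,0,-1],[0,0,0,-0.0329,-0.1052,0,-1],[0,0,0,-0.0474,-0.1102,0,-1],[0,0,0,-0.0626,-0.1121,0,-1],[0,0,0,-0.0779,-0.1108,0,-1],[0,0,0,-0.0926,-0.1063,0,-1],[0,0,0,-0.1061,-0.0989,0,-1],[0,0,0,-0.1177,-0.0888,0,-1],[0,0,0,-0.1269,-0.0766,0,-1]]' >/dev/null; python3 chk.py
```

```text
t20.27 a-33.1 r55.5 ft-2.8 fr-4.5 fz14.0 w17.9 [0.5536 0.135  0.1441]
```

```bash
python3 -m jog '[[0,0,0,-0.0065,0.0139,-0.001,-1],[0,0,0,-0.0100,0.0289,-0.001,-1],[0,0,0,-0.0103,0.0442,-0.001,-1],[0,0,0,-0.0074,0.0593,-0.001,-1],[0,0,0,-0.0014,0.0735,-0.001,-1],[0,0,0,0.0074,0.0860,-0.001,-1],[0,0,0,0.0186,0.0965,-0.001,-1],[0,0,0,0.0318,0.1045,-0.001,-1],[0,0,0,0.0463,0.1095,-0.001,-1],[0,0,0,0.0615,0.1114,-0.001,-1],[0,0,0,0.0768,0.1101,-0.001,-1],[0,0,0,0.0915,0.1056,-0.001,-1],[0,0,0,0.1050,0.0982,-0.001,-1],[0,0,0,0.1166,0.0881,-0.001,-1],[0,0,0,0.1258,0.0759,-0.001,-1]]' >/dev/null; python3 chk.py
python3 -m jog '[[0,0,0,0.0065,-0.0139,0,-1],[0,0,0,0.0100,-0.0289,0,-1],[0,0,0,0.0103,-0.0442,0,-1],[0,0,0,0.0074,-0.0593,0,-1],[0,0,0,0.0014,-0.0735,0,-1],[0,0,0,-0.0074,-0.0860,0,-1],[0,0,0,-0.0186,-0.0965,0,-1],[0,0,0,-0.0318,-0.1045,0,-1],[0,0,0,-0.0463,-0.1095,0,-1],[0,0,0,-0.0615,-0.1114,0,-1],[0,0,0,-0.0768,-0.1101,0,-1],[0,0,0,-0.0915,-0.1056,0,-1],[0,0,0,-0.1050,-0.0982,0,-1],[0,0,0,-0.1166,-0.0881,0,-1],[0,0,0,-0.1258,-0.0759,0,-1],[0,0,0,-0.1258,-0.0759,0,-1],[0,0,0,-0.1258,-0.0759,0,-1]]' >/dev/null; python3 chk.py
```

```text
t22.15 a145.2 r54.8 ft-2.1 fr-6.0 fz-5.2 w18.3 [0.4621 0.1966 0.1444]
t24.27 a-31.9 r55.4 ft2.6 fr-1.3 fz-6.6 w18.0 [0.5541 0.1361 0.1444]
```

```bash
python3 -m jog '[[0,0,0,0.001,-0.0018,0,-1],[0,0,0,0.001,-0.0018,0,-1],[0,0,0,0.001,-0.0018,0,-1]]' >/dev/null; python3 chk.py
```

```text
t24.65 a-34.3 r55.4 ft0.5 fr-2.7 fz-7.4 w18.3 [0.5529 0.1341 0.1444]
```

```bash
python3 -m jog '[[0,0,0,-0.0005,0.0009,0,-1],[0,0,0,-0.0005,0.0009,0,-1],[0,0,0,-0.0005,0.0009,0,-1]]' >/dev/null; python3 chk.py
python3 - <<'E'
from h import *
cv2.imwrite("pics/end.png",cv2.resize(bot.get_image("scene")["pixels"][:,:,::-1],(768,576),interpolation=2))
E
python3 chk.py
```

```text
t25.02 a-33.4 r55.4 ft-2.2 fr-2.6 fz-6.7 w17.9 [0.5534 0.1348 0.1444]
t25.07 a-33.4 r55.4 ft-1.7 fr-2.6 fz-7.0 w18.1 [0.5534 0.1348 0.1444]
```

View pics/end.png

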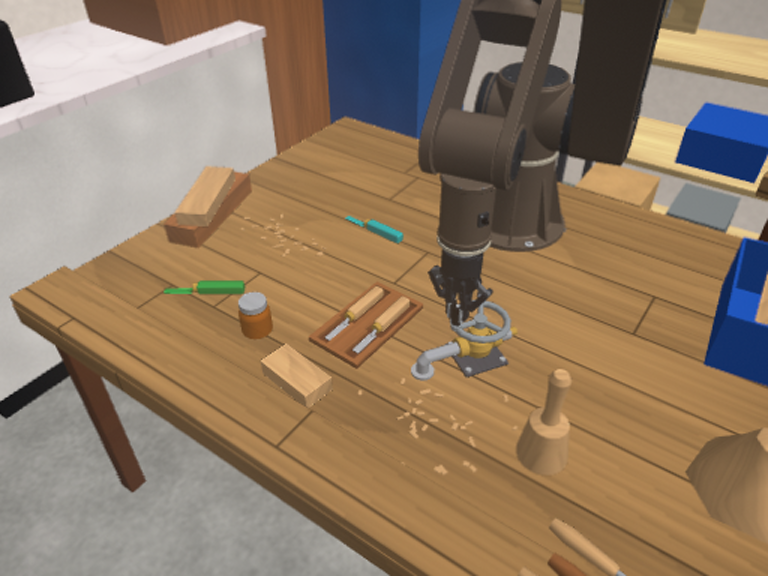

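The final picture shows both chisels in the tray at (355,315) and (382,325). The gripper is on the handle at (460,310), and the mallet, offcut and jar are untouched. The handle's angle matches the light-contact angle at the stop plus two turns to about 0.1°.

```bash
python3 -c "from workcell import bot; print(bot.job_done())"
```

```text
the job is handed in; nothing more can be done
None
```

The job is handed in, at about 25 s on the robot's clock: the loose chisel lies in the empty recess, and the valve was closed to its stop, then backed off two full turns (within about 0.1° by the tool's position), with the handle still gripped.

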